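# Third hand for a cell holder on a water analyser's carousel

### The job

I am refitting the last cell holder on the open water analyser. Turn the carousel by its centre knob until the bare station clicks in at the front, by the red mark; then stand the loose cell holder squarely on that station, foot outwards, and press it back against its stop pad on the drum with a steady push of about 10 N, as my third hand while I run its screw in. Do not ram it or disturb the other things on the bench, and finish while still holding it pressed there: do not let go.

Things in the scene. Friction and masses are not known exactly. Their poses are not given: they have to be found in the camera images.
- analyser: White bench analyser, hood off, fixed. Origin on the bench under the carousel's axis; x from the front (red mark, robot side) to the rear, z up. Base from 135 mm before the axis to 215 mm behind it, 262 mm wide; deck 45 mm high, side cheeks 66 mm high at 124 mm each side; behind the axis: a black detector head at 122 mm, 95 mm high, and a console from 140 mm, 74 mm high.
- carousel (a joint): Turn of the carousel, rad, positive anticlockwise from above, 0 with the bare station at the front by the red mark. Eight stations pi/4 apart, each with a spring detent (about 0.16 N m, pulls in from either side); end stops at -0.95 and 2.6. The other seven stations carry fixed holders. At the start it stands one or two clicks on the positive side, or between clicks.
- knob (a point): Middle of the black pointer knob that turns the carousel, on the axis, 124 mm over the bench: a grip bar 44 mm long, 14 mm wide, 26 mm high, from 13 mm below this point to 12 mm above it. The bar lies along this point's x axis, which points away from the bare station; a white line on its top marks the end towards the bare station. Holder tops 18 mm, drum top 28 mm below this point.
- seat (a point): Centre of the bare station, on the platter's top face, 60 mm over the bench, 69 mm from the axis, between two white lines 27 mm apart; turns with the carousel. Its x axis points level towards the axis, z up. A holder that is fully home has its origin here and its x axis parallel. The neighbouring fitted holders are the same size, 45 degrees round to each side.
- drum: Dark eight-sided drum in the middle of the carousel, turns with it; rigid. 90 mm over its flats, 36 mm high (60 to 96 mm over the bench); origin at its underside on the axis. On each flat stands a bright stop pad for a holder's back, 14 mm wide, 34 mm high, reaching out to 56 mm from the axis; beside the pads, fingers that pinch a holder have 11 mm more room towards the drum.
- cell_holder: Loose aluminium cell holder, about 70 g, upright on the bench left of the analyser: block 26 (x) x 24 (y) x 46 mm high with a dark round well in its top, and a foot 16 mm long, 24 wide, 6 high with a screw slot, sticking out at the bottom of its front (-x) face. Origin under the block's centre, on its underside; x axis to its back face (13 mm from the origin), z up.
- screw_dish: Small glass dish with screws, 56 mm across, 14 mm high, loose; origin under its centre. Leave it alone.
- vial: Amber vial with a black cap, 25 mm across, 45 mm high, loose; origin under its centre. Leave it alone.
- hex_key: Steel L-shaped hex key lying on the bench, 85 x 24 mm, 5 mm thick, loose. Leave it alone.
- reagent_bottle: Amber reagent bottle, 72 mm across, 150 mm high, loose; origin under its centre. Leave it alone.
- dropper: White and blue dropper bottle, 28 mm across, 72 mm high, loose; origin under its centre. Leave it alone.
- beaker: Clear plastic beaker, 60 mm across, 60 mm high, loose; origin under its centre. Leave it alone.
Things that resemble listed ones, but are neither listed nor needed, are in the scene too. Several things have the shape of the cell_holder; the one meant has the colours described above.

How it is judged:
By the outcome, as a careful person would: the job done as asked, in the order asked, and still so for the second after the job is handed in, while the arm keeps its last pose, push and grip.
It also fails if it takes over 64 s, if anything falls off the work surface, if the arm or the gripper's body presses on something with over 40 N, if the wrist force passes 120 N, or if a joint passes its speed limit or range.

### The arm

A 6-joint arm with a two-finger parallel gripper is mounted at the origin on the work surface. World frame = base frame: x ahead of the robot, y to its left, z up, the work surface at z = 0. Lengths are in m, angles in rad, forces in N, time in s.
With the tool pointing down it reaches from about 0.4 to 0.825 m from the base axis. Payload 7 kg.
Tool frame: the origin (TCP) lies at the centre of the arm's flange, where the gripper is bolted on; the fingertips stand 178 mm ahead of it and the grasp point (between the pads) lies 159 mm ahead of it (arm.tip_reach is the distance from the TCP to the fingertips, in m); z points along the fingers, y is the direction in which the jaws open and shut (so a half turn about z gives the same grasp; the last joint's range is limited). The gripper opens to 88 mm and grips with 3 to 60 N. Pads are 19 mm wide; open, the fingers measure 130 mm over their backs; the gripper's body (78 mm by 193 mm) begins 47 mm behind the grasp point.
Start: joints at [1.537, 0.359, 0.012, 0, -1.224, -0.288], TCP at [0.213, 0.64, 0.405] pointing down, gripper open.
Joint ranges: [-3.07, 3.07], [-1.43, 2.12], [-1.02, 1.25], [-3.03, 1.67], [-3.05, -0], [-3.03, 3.03]. Speed limits (rad/s): [2.39, 2.39, 3.01, 3.14, 3.14, 3.14].

### API

Orientations are given as [roll, pitch, yaw] about the fixed x, y, z axes, in that order (R = Rz(yaw) Ry(pitch) Rx(roll)).
In Python, from station import arm gives the robot as it stands.
- The arm moves only by the shell command python3 -m inch 'ROWS' [OPENING] [FORCE]. ROWS is JSON, a list that holds one entry, the list of rows, each a list of 6 numbers: the shift along the world's x, y, z in units of 200 mm (1.0 is 200 mm), then the turn, a rotation vector about the world's x, y, z in units of 180 degrees (1.0 is 180 degrees). A call has 1 to 8 rows; each row is the pose to reach, as a shift and turn from the pose commanded when the call began, turning the shorter way round; what a row does not reach only later rows make up. A row lasts 1/8 s, in which the tool goes at most 62.5 mm and 10.7 degrees, less where a joint would pass 70% of its speed; a pose out of reach is approached as far as the arm can. A call with a number of a shift or a turn outside -1 to 1 is refused whole. A call with a gripper value outside its range is refused whole. OPENING is the finger opening in mm, from 0 to 87.6, set as the call begins (- or left out, the last holds). The fingers move at their own pace and stop on an object; FORCE is the grip in N (left out, the last holds). Time passes only in rows, so rows that repeat a pose let the fingers close. It gives the time, the measured TCP pose, the force and the opening at its end, in the units of the state.
- arm.get_state(): the state, without advancing time (a new reading comes with each control period).
- arm.grab_frame(name): name is "side" or "top" or "wrist"; returns the picture (384x512x3 uint8, blue, green, red); there is no depth.
- arm.camera_params(name): a dict with "vertical_fov" (degrees; the focal length in pixels is half the picture's height over the tangent of half this angle, whatever the lens; pixels are square), "cx", "cy" (the principal point, pixels), "pose" (4x4, takes a point from camera to world coordinates). Camera axes: x right, y down, z forward; pixel columns grow to the right and rows downward; lengths in m; the calibration is good to about 2 mm. The wrist camera is an equidistant fisheye: a pixel r from the principal point sees the ray r / f radians off the axis. A picture is of the moment at which its call begins: read the wrist's pose just before it. camera_params takes no time and is no camera call; for the wrist camera it gives the pose at the moment of the call.
- arm.job_done(): hands the job in, once; it reports no verdict.
Trained networks look in the newest picture that a camera, given by its name, has taken for a name from the list of things; names that differ only in an ending like _2 or _b are one class to them, and where a whole thing is asked for, a point or a joint stands for the part that bears it (a point fixed in the world has none). Each returns a list of dicts, best first, with "score" (0 to 1); they miss things now and then, are a little off and sometimes report something else, mostly with a low value. They report only what shows in the picture. A call takes as long as a camera call. They do not tell look-alikes from the thing itself.
- arm.search_frame(target, camera): "box" ([left, top, right, bottom] in pixels, round what is visible of it).
- arm.regions_of(target, camera): "region" (384x512 bool, what is visible of it) and "box" ([left, top, right, bottom] in pixels, round what is visible of it).
The state is a dict: "t": time; "q": joint angles; "qd": joint speeds; "joint_efforts": joint torques, N m; "eef_pos": TCP position; "ee_rot": TCP orientation; "force": force on the tool from outside, world axes, zero at the start; "moment": the same for the moment, N m; "width": finger opening in m.
Only numpy, scipy, OpenCV 4.12 (cv2) and the standard library are available. Lean on these libraries where they do the work, as an engineer would, in place of code of your own. Each camera call takes 0.05 s, during which the arm holds its last target.

## Working session

There is one attempt and no reset: what is moved stays moved. The work goes in short steps, Python scripts to look and compute and a shell command to move; the robot and the scene stay as the last step left them, time stands still between calls to the robot, and variables do not carry over. Pictures are saved under pics/ and viewed, and the job is handed in when it is done.

```bash
ls; mkdir -p pics
python3 - <<'E'
from station import arm
import cv2,numpy as np
s=arm.get_state(); print({k:np.round(v,3).tolist() for k,v in s.items()})
for n in ["side","top","wrist"]:
    p=arm.camera_params(n); print(n,p["vertical_fov"],p["cx"],p["cy"]);print(np.round(p["pose"],3).tolist())
    cv2.imwrite(f"pics/{n}0.png",arm.grab_frame(n))
E
```

```text
pics
{'t': 0.0, 'q': [1.537, 0.359, 0.011, -0.0, -1.224, -0.288], 'qd': [0.0, 0.002, -0.002, -0.0, -0.001, -0.001], 'joint_efforts': [-0.001, -58.271, 29.305, 6.997, 0.007, -0.0], 'eef_pos': [0.213, 0.64, 0.404], 'ee_rot': [3.14, -0.0, -0.322], 'force': [0.272, 0.106, 0.421], 'moment': [0.016, 0.031, -0.003], 'width': 0.088}
side 53.65323459558226 251.58181860223198 196.23165750534892
[[-0.967, -0.192, 0.165, 0.301], [-0.252, 0.683, -0.686, 0.718], [0.019, -0.705, -0.709, 0.892], [0.0, 0.0, 0.0, 1.0]]
top 55.21363223727627 258.1475075783259 192.94858597111002
[[-0.025, -0.981, 0.19, 0.224], [-1.0, 0.028, 0.01, -0.058], [-0.015, -0.19, -0.982, 1.346], [0.0, 0.0, 0.0, 1.0]]
wrist 65.70646984690485 255.08404668889676 191.00928361640285
[[-0.316, -0.914, -0.257, 0.283], [-0.949, 0.305, 0.083, 0.617], [0.002, 0.27, -0.963, 0.383], [0.0, 0.0, 0.0, 1.0]]
```

View pics/side0.png

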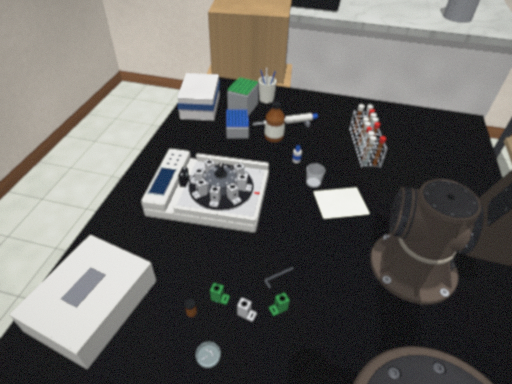

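View pics/top0.png

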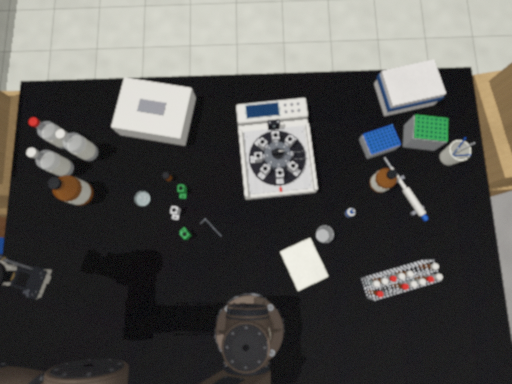

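View pics/wrist0.png

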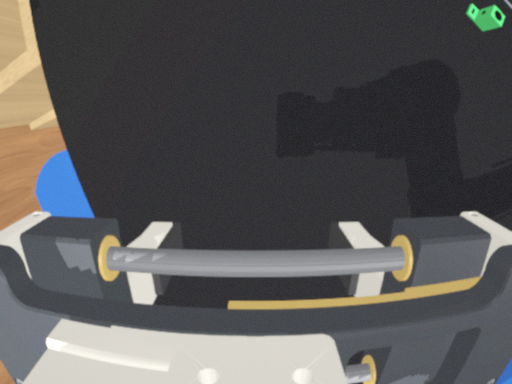

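Side view: the analyser is at about (220,190). Holder-like things stand at (217,292) green, (245,309) bare aluminium and (281,303) green, plus seven fitted holders round the drum near (220,182). I choose the aluminium one at side (245,309), top (175,213), and will check it in a crop.

```bash
cat > h.py <<'E'
import numpy as np,cv2
from station import arm
def K(p):
    f=192/np.tan(np.radians(p["vertical_fov"])/2); return f
def proj(n,X,p=None):
    p=p or arm.camera_params(n); T=np.linalg.inv(np.array(p["pose"])); X=np.atleast_2d(X)
    c=X@T[:3,:3].T+T[:3,3]; f=K(p)
    if n=="wrist":
        r=np.hypot(c[:,0],c[:,1])+1e-12; th=np.arctan2(r,c[:,2]); s=f*th/r
        return np.c_[p["cx"]+c[:,0]*s,p["cy"]+c[:,1]*s]
    return np.c_[p["cx"]+f*c[:,0]/c[:,2],p["cy"]+f*c[:,1]/c[:,2]]
def ray(n,uv,p=None):
    p=p or arm.camera_params(n); P=np.array(p["pose"]); f=K(p)
    d=(np.array(uv,float)-[p["cx"],p["cy"]])/f
    if n=="wrist":
        th=np.hypot(*d)+1e-12; v=np.r_[d/th*np.sin(th),np.cos(th)]
    else: v=np.r_[d,1]
    return P[:3,3],P[:3,:3]@v
def onz(n,uv,z,p=None):
    o,d=ray(n,uv,p); return o+d*(z-o[2])/d[2]
def crop(img,box,k,name):
    l,t,r,b=box; cv2.imwrite(name,cv2.resize(img[t:b,l:r],None,fx=k,fy=k,interpolation=cv2.INTER_CUBIC))
E
python3 - <<'E'
from h import *
s=arm.grab_frame("side");t=arm.grab_frame("top")
a=cv2.resize(s[265:345,180:310],None,fx=6,fy=6,interpolation=2)
crop(s,(180,265,310,345),6,"pics/s_hold.png")
crop(s,(140,140,280,235),5,"pics/s_an.png")
crop(t,(225,90,325,205),5,"pics/t_an.png")
for n in ["side","top"]:
  for o in ["cell_holder","analyser","knob","drum","carousel","seat"]:
    try:
      for r in arm.search_frame(o,n)[:4]: print(n,o,np.round(r["score"],2),np.round(r["box"],1))
    except Exception as e: print(o,e)
E
```

```text
side cell_holder 0.6 [209.  282.2 229.6 303. ]
side cell_holder 0.6 [273.1 296.2 293.1 313.1]
side cell_holder 0.52 [238.7 302.7 256.7 322. ]
side analyser 0.91 [143.  149.8 267.1 231.7]
side knob 0.71 [188.  160.6 253.2 208.5]
side drum 0.57 [202.  167.8 238.8 193.6]
side drum 0.33 [141.2 151.7 265.4 231.7]
side drum 0.24 [237.5 301.8 255.8 320.4]
side carousel 0.69 [187.1 162.1 251.5 210.2]
side seat 0.67 [188.  161.9 252.4 213.3]
top cell_holder 0.56 [179.1 181.7 186.2 197.1]
top cell_holder 0.51 [169.9 204.8 179.7 218.1]
top analyser 0.86 [237.7  98.2 320.9 201.2]
top knob 0.66 [246.9 131.3 304.8 183.5]
top drum 0.64 [263.2 140.8 292.5 170.9]
top drum 0.31 [346.  207.9 357.2 218.2]
top carousel 0.82 [250.  127.1 305.7 183.8]
top seat 0.65 [250.5 130.3 307.3 183.5]
```

View pics/s_hold.png

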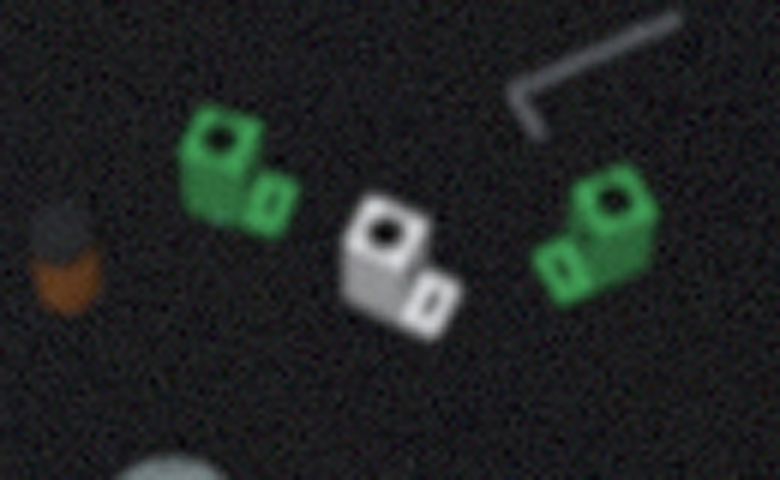

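View pics/s_an.png

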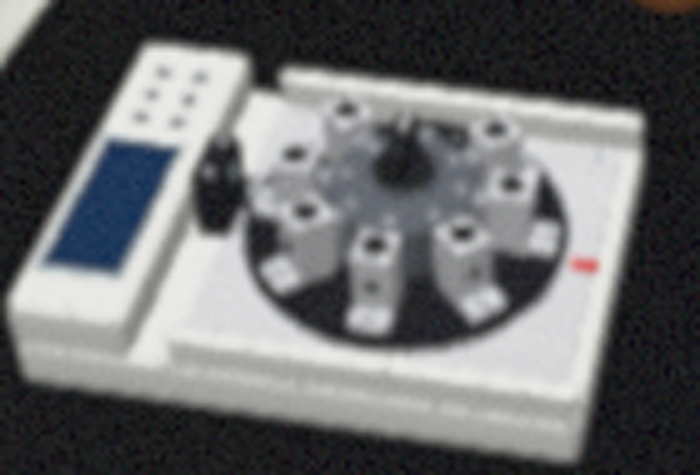

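View pics/t_an.png

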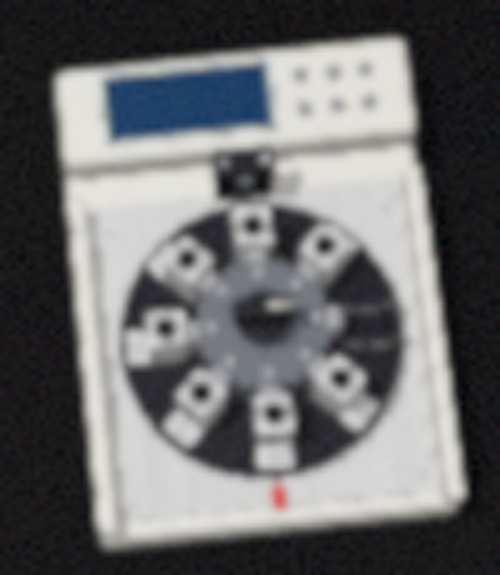

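The crop confirms the loose aluminium holder at side (243,305), with the green look-alikes either side. The top view shows the bare station to the right at about (299,155), roughly +90°, and the red mark at (281,189). Next is a fit of the carousel and the holder.

```bash
cat > fit1.py <<'E'
from h import *
from scipy.optimize import least_squares
T=np.array([(253,226),(325,245),(341,378),(274,413),(201,392),(166,328),(187,260)])/5+[225,90]-0.4
S=np.array([(347,108),(497,129),(512,184),(463,233),(375,245),(311,211),(296,154)])/5+[140,140]-0.4
pt,ps=arm.camera_params("top"),arm.camera_params("side")
def wells(x,y,ph): # ph: world angle of bare station direction from axis
    a=ph+np.arange(1,8)*np.pi/4
    return np.c_[x+.069*np.cos(a),y+.069*np.sin(a),np.full(7,.106)]
def near(P,Q): # match
    d=np.linalg.norm(P[:,None]-Q[None],axis=2); return (P[d.argmin(0)]-Q).ravel()
def res(v): 
    w=wells(*v[:3]); return np.r_[near(proj("top",w,pt),T),near(proj("side",w,ps),S)]
c=onz("top",(279.5,154),.1,pt);print("axis guess",c)
r=least_squares(res,[c[0],c[1],-np.pi/2]);print(r.x,np.round(r.fun.reshape(-1,2),1).tolist())
# top only / side only
for f in (lambda v:near(proj("top",wells(*v),pt),T),lambda v:near(proj("side",wells(*v),ps),S)):
    q=least_squares(f,r.x);print(np.round(q.x,4))
print("red",onz("top",(225+279/5,90+497/5),.045,pt),onz("side",(140+585/5,140+265/5),.045,ps))
# base bottom-edge/top corners in top: front left (107,545) front right (462,505), front deck rim?
for q in [(102,545),(466,510),(57,72),(405,38)]: print(onz("top",(225+q[0]/5,90+q[1]/5),.066,pt)[:2])
# holder
pc=lambda u,v:(180+u/6,265+v/6)
print("well",onz("side",pc(386,233),.046,ps)); 
for n,q in dict(topback=(378,192),topR=(432,217),topL=(343,237),topF=(393,268),).items(): print(n,onz("side",pc(*q),.046,ps)[:2])
for n,q in dict(footR=(463,292),footF=(435,340),).items(): print(n,onz("side",pc(*q),.006,ps)[:2])
E
python3 fit1.py
```

```text
axis guess [ 0.60321869 -0.12391007  0.1       ]
[ 0.60318412 -0.1150296  -1.49621789] [[-0.3, 0.2], [-0.4, 0.4], [-0.3, 0.4], [-0.2, 0.4], [-0.1, 0.4], [-0.3, 0.4], [-0.2, 0.2], [-0.0, -0.2], [-0.2, -0.4], [0.0, -0.5], [-0.0, -0.5], [0.1, -0.6], [-1.1, -0.5], [-0.1, -0.4]]
[ 0.6043 -0.116  -1.4968]
[ 0.602  -0.1132 -1.4958]
red [ 0.48686392 -0.1266564   0.045     ] [ 0.48491203 -0.12036459  0.045     ]
[0.45151493 0.001015  ]
[ 0.46942975 -0.25762457]
[0.81068258 0.02782312]
[ 0.82936724 -0.23250152]
well [0.42077556 0.26414677 0.046     ]
topback [0.42893635 0.24699448]
topR [0.40445305 0.25220265]
topL [0.43722267 0.27048569]
topF [0.41391968 0.27839845]
footR [0.38802335 0.26048393]
footF [0.39400754 0.28427169]
```

Aluminium holder's well is at about (0.42, 0.264). Carousel axis is about (0.603, −0.115), analyser yaw about 0.075, carousel about +1.57 (two clicks). I'm moving over, with a wrist picture on the way.

```bash
python3 -m inch '[[[0.1,-0.2,0,0,0,-0.04],[0.2,-0.4,0,0,0,-0.08],[0.3,-0.6,0,0,0,-0.12],[0.4,-0.8,0,0,0,-0.16],[0.5,-0.95,0,0,0,-0.19]]]' - -
python3 -m inch '[[[0.1,-0.2,0,0,0,-0.04],[0.2,-0.4,0,0,0,-0.08],[0.3,-0.6,0,0,0,-0.12],[0.4,-0.8,0,0,0,-0.15],[0.45,-0.9,0,0,0,-0.184],[0.45,-0.9,0,0,0,-0.184]]]'
python3 - <<'E'
from h import *
p=arm.camera_params("wrist");im=arm.grab_frame("wrist");cv2.imwrite("pics/w1.png",im)
print(np.round(arm.get_state()["eef_pos"],4),np.round(arm.get_state()["ee_rot"],4))
E
```

```text
t: 1.48
eef_pos: [0.314, 0.4487, 0.4051]
ee_rot: [-3.141, 0.0, -0.922]
force: [0.2, 0.5, 0.1]
width: 0.0879
t: 2.22
eef_pos: [0.4039, 0.2691, 0.405]
ee_rot: [-3.141, 0.0, -1.499]
force: [0.7, 0.6, -0.4]
width: 0.0876
[0.4037 0.2699 0.4049] [-3.1412e+00  6.0000e-04 -1.4969e+00]
```

View pics/w1.png

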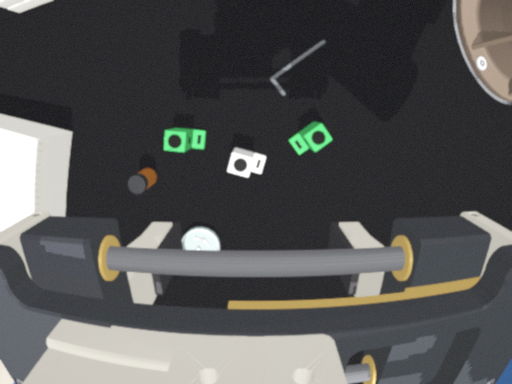

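The wrist view shows the aluminium holder at (240,164) with its foot to the right, greens at (178,141) and (315,138), the vial at (140,180), and the dish at (200,240). I'll crop it for a precise pose.

Run:
```python
from h import *
im=cv2.imread("pics/w1.png");crop(im,(210,130,290,200),9,"pics/w1c.png")
p=arm.camera_params("wrist")
# saved pose for later
np.save("w1pose.npy",np.array(p["pose"]))
print(onz("wrist",(240,165),.046,p), onz("side",(180+386/6,265+233/6),.046), K(p))
```

```text
[0.42256819 0.2622573  0.046     ] [0.42077556 0.26414677 0.046     ] 297.3186396354542
```

View pics/w1c.png

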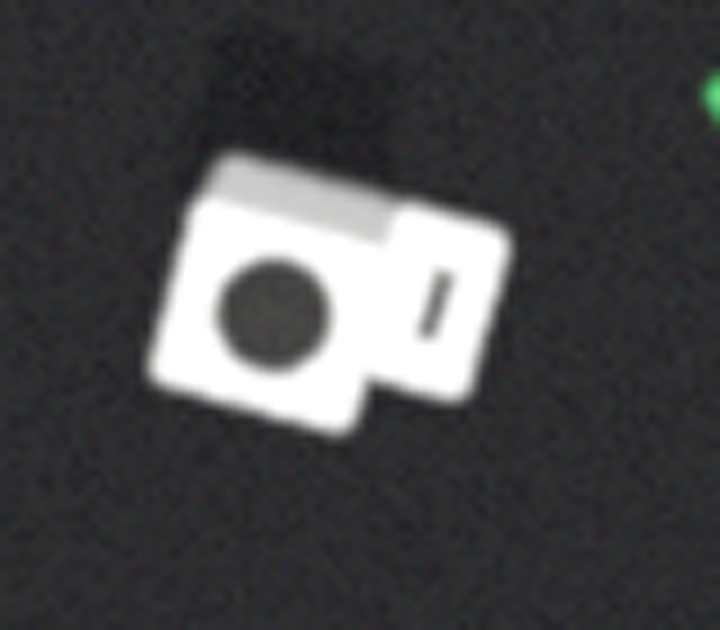

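Run:
```python
from h import *
from scipy.optimize import least_squares
p=arm.camera_params("wrist")
c=lambda u,v:((u+.5)/9-.5+210,(v+.5)/9-.5+130)
pix=np.array([c(*q) for q in [(195,195),(385,240),(352,438),(148,382),(273,313),(512,237),(466,405)]])
L=np.array([(13,12,46),(-13,12,46),(-13,-12,46),(13,-12,46),(0,0,46),(-29,12,6),(-29,-12,6)])/1e3
def M(v,L):
    R=np.array([[np.cos(v[2]),-np.sin(v[2])],[np.sin(v[2]),np.cos(v[2])]]); return np.c_[L[:,:2]@R.T+v[:2],L[:,2]]
best=None
for y0 in np.arange(0,6.3,.8):
  for sg in (1,-1):
    Lq=L*[1,sg,1]
    r=least_squares(lambda v:(proj("wrist",M(v,Lq),p)-pix).ravel(),[.42,.26,y0])
    if best is None or r.cost<best[0].cost: best=(r,sg)
r=best[0];print(best[1],r.x,r.cost,np.round(r.fun.reshape(-1,2),1).tolist())
```

```text
-1 [ 0.42275334  0.26187863 -0.18257625] 3.902702081466208 [[0.2, 0.7], [1.0, 1.3], [-0.5, -1.0], [0.6, -0.3], [-0.0, 0.3], [-0.9, -0.1], [-0.6, -1.2]]
```

Holder pose is about (0.4228, 0.2619), yaw about −0.18 (to be refined close up later). On to the knob.

```bash
python3 -m inch '[[[0.12,-0.22,0,0,0,0],[0.24,-0.46,0,0,0,0],[0.36,-0.7,0,0,0,0],[0.5,-0.95,0,0,0,0]]]'
python3 -m inch '[[[0.12,-0.22,0,0,0,0],[0.24,-0.46,0,0,0,0],[0.4,-0.65,0,0,0,0],[0.5,-0.75,0,0,0,0],[0.5,-0.75,0,0,0,0]]]'
python3 - <<'E'
from h import *
p=arm.camera_params("wrist");im=arm.grab_frame("wrist");cv2.imwrite("pics/w2.png",im)
print(np.round(arm.get_state()["eef_pos"],4),np.round(arm.get_state()["ee_rot"],4))
crop(im,(130,50,400,240),3,"pics/w2c.png")
E
```

```text
t: 2.78
eef_pos: [0.5041, 0.08, 0.405]
ee_rot: [-3.141, 0.0, -1.493]
force: [0.7, 1.3, -0.7]
width: 0.0879
t: 3.4
eef_pos: [0.6048, -0.07, 0.4036]
ee_rot: [3.14, -0.0, -1.497]
force: [-1.3, -0.5, -0.5]
width: 0.0877
[ 0.6041 -0.0693  0.4038] [ 3.1404  0.     -1.4961]
```

View pics/w2.png

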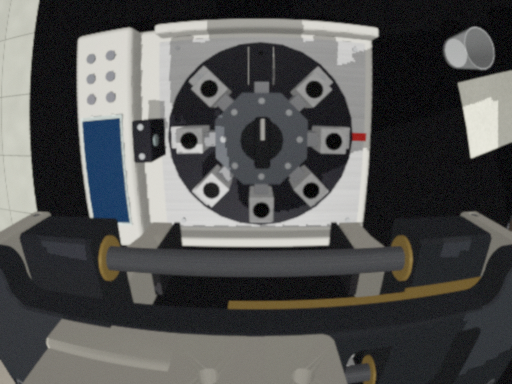

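View pics/w2c.png

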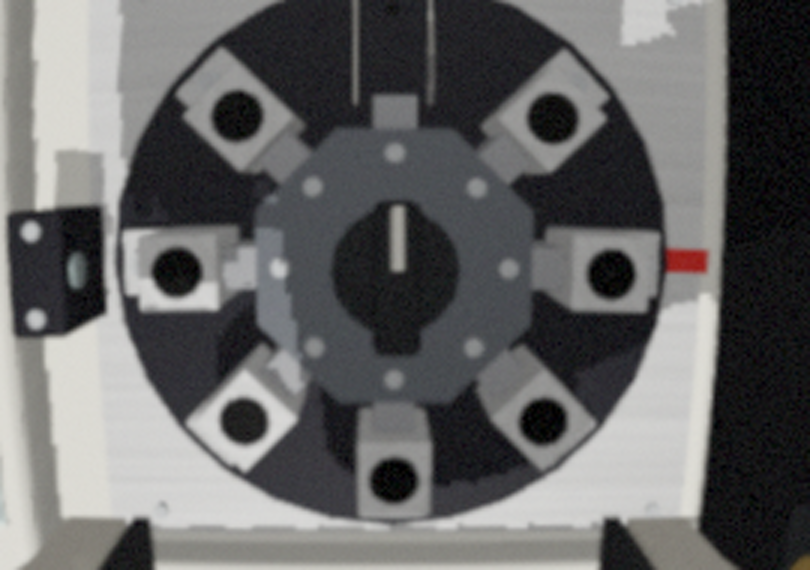

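The wrist picture shows the bare station straight up (white lines at (248,65) and (274,65)), knob centre about (262,138), and the red mark at (358,137): two clicks. I'll refine the fit.

Run:
```python
from h import *
from scipy.optimize import least_squares
p=arm.camera_params("wrist")
c=lambda q:((q[0]+.5)/3-.5+130,(q[1]+.5)/3-.5+50)
W=np.array([c(q) for q in [(237,117),(552,118),(611,273),(543,422),(394,480),(243,421),(177,272)]])
def wells(x,y,ph):
    a=ph+np.arange(1,8)*np.pi/4
    return np.c_[x+.069*np.cos(a),y+.069*np.sin(a),np.full(7,.106)]
def near(P,Q):
    d=np.linalg.norm(P[:,None]-Q[None],axis=2); return (P[d.argmin(0)]-Q).ravel()
r=least_squares(lambda v:near(proj("wrist",wells(*v),p),W),[.603,-.115,-1.496]);print(r.x,np.round(r.fun.reshape(-1,2),1).tolist())
# drum screws? knob line ends z=.136
for q in [(398,207),(398,270)]: print("line",onz("wrist",c(q),.136,p))
print("red",onz("wrist",c((686,261)),.045,p), "drum L/R",onz("wrist",c((253,267)),.096,p),onz("wrist",c((534,267)),.096,p))
```

```text
[ 0.6020003  -0.11435556 -1.49611389] [[-0.2, -0.4], [0.2, -0.1], [0.1, 0.2], [0.1, -0.2], [-0.1, 0.2], [0.2, 0.1], [-0.3, 0.2]]
line [ 0.60339063 -0.13487552  0.136     ]
line [ 0.60201303 -0.1173906   0.136     ]
red [ 0.48589078 -0.12308281  0.045     ] drum L/R [ 0.64752933 -0.11124518  0.096     ] [ 0.55662373 -0.11830709  0.096     ]
```

```bash
python3 -m inch '[[[-0.01,-0.1,0,0,0,0],[-0.01,-0.2,0,0,0,0],[-0.01,-0.225,-0.1,0,0,0],[-0.01,-0.225,-0.25,0,0,0],[-0.01,-0.225,-0.4,0,0,0],[-0.01,-0.225,-0.5,0,0,0],[-0.01,-0.225,-0.55,0,0,0],[-0.01,-0.225,-0.55,0,0,0]]]' 42 40
python3 - <<'E'
from h import *
im=arm.grab_frame("wrist");cv2.imwrite("pics/w3.png",im)
s=arm.get_state();print(np.round(s["eef_pos"],4),np.round(s["ee_rot"],4),s["force"],s["width"])
a=arm.grab_frame("side");crop(a,(150,90,290,220),5,"pics/s3.png")
E
```

```text
t: 4.45
eef_pos: [0.6014, -0.115, 0.2946]
ee_rot: [3.141, -0.0, -1.497]
force: [-0.1, 0.4, 0.4]
width: 0.042
[ 0.6017 -0.1149  0.2953] [-3.1410e+00 -2.0000e-04 -1.4966e+00] [ 0.57641477 -0.32402773  0.65112037] 0.04197487738125867
```

View pics/w3.png

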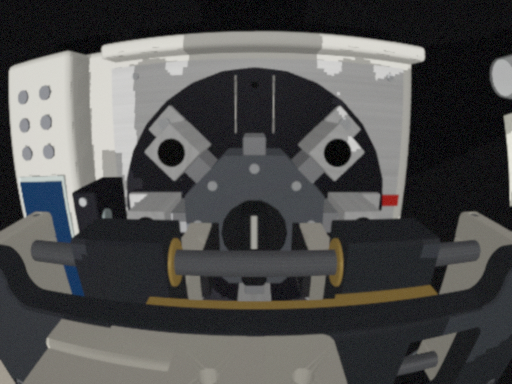

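View pics/s3.png

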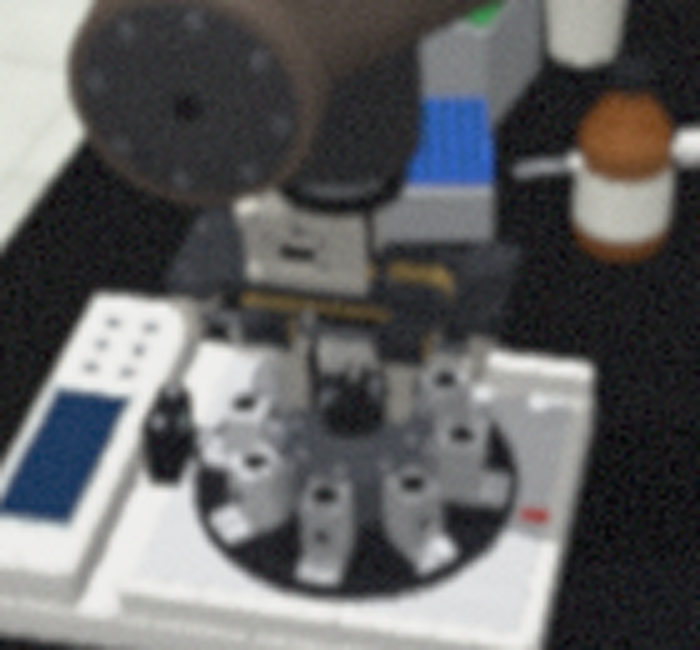

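The fingers straddle the knob: white line at (254,232), fingers at (200,255) and (313,255), centred. Closing now.

```bash
python3 -m inch '[[[0,0,0,0,0,0],[0,0,0,0,0,0],[0,0,0,0,0,0],[0,0,0,0,0,0]]]' 5 35
```

```text
t: 5.05
eef_pos: [0.6018, -0.1146, 0.295]
ee_rot: [-3.14, -0.0, -1.497]
force: [1.6, 0.2, 0.5]
width: 0.0138
```

```bash
python3 -m inch '[[[0,0,0,0,0,-0.03],[0,0,0,0,0,-0.07],[0,0,0,0,0,-0.11],[0,0,0,0,0,-0.15],[0,0,0,0,0,-0.19],[0,0,0,0,0,-0.22],[0,0,0,0,0,-0.25],[0,0,0,0,0,-0.25]]]'
python3 - <<'E'
from h import *
s=arm.get_state();print(s["force"],s["moment"],s["width"])
cv2.imwrite("pics/w4.png",arm.grab_frame("wrist"))
E
```

```text
t: 6.05
eef_pos: [0.6021, -0.1147, 0.295]
ee_rot: [-3.14, 0.001, -2.281]
force: [3.9, -1.8, -1.3]
width: 0.0139
[ 3.91211742 -1.82749916 -1.34653299] [-0.4326518  -1.4526888  -0.16798915] 0.013850867341515586
```

View pics/w4.png

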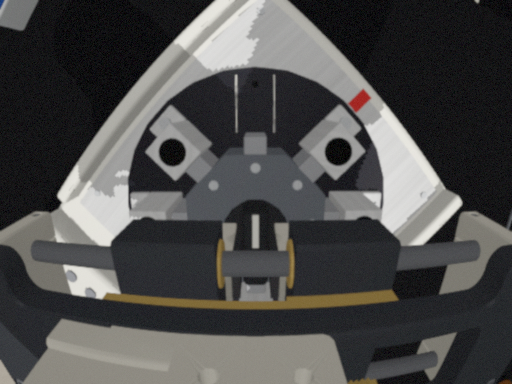

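The carousel turned with the hand: the bare station is still straight up at (255,105), and the red mark is now at 45° at (360,101). Second half next.

```bash
python3 -m inch '[[[0,0,0,0,0,-0.03],[0,0,0,0,0,-0.07],[0,0,0,0,0,-0.11],[0,0,0,0,0,-0.15],[0,0,0,0,0,-0.19],[0,0,0,0,0,-0.22],[0,0,0,0,0,-0.25],[0,0,0,0,0,-0.25]]]'
python3 - <<'E'
from h import *
s=arm.get_state();print(s["force"],s["moment"],s["width"],s["q"])
cv2.imwrite("pics/w5.png",arm.grab_frame("wrist"))
E
```

```text
t: 7.1
eef_pos: [0.6022, -0.115, 0.2949]
ee_rot: [-3.141, 0.002, -3.066]
force: [4.2, -2.3, -2.3]
width: 0.0136
[ 4.22561166 -2.30323173 -2.25480298] [-1.24304388 -1.95020711 -0.06738646] 0.013559667481818291 [ 1.29845893e-01  3.47289910e-01 -2.73751771e-01  9.69244777e-04
 -9.48080092e-01 -1.62603743e+00]
```

View pics/w5.png

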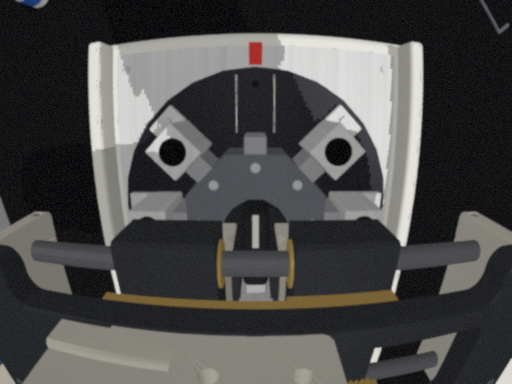

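The bare station is now in front with the red mark at (255,53), centred between the white lines (237/275). Releasing so the detent settles.

```bash
python3 -m inch '[[[0,0,0,0,0,0],[0,0,0,0,0,0],[0,0,0,0,0,0],[0,0,0,0,0,0],[0,0,0.1,0,0,0],[0,0,0.3,0,0,0],[0,0,0.5,0,0,0],[0,0,0.5,0,0,0]]]' 42 35
python3 - <<'E'
from h import *
from scipy.optimize import least_squares
p=arm.camera_params("wrist");im=arm.grab_frame("wrist");cv2.imwrite("pics/w6.png",im)
s=arm.get_state();print(s["force"],s["moment"],s["q"])
crop(im,(100,30,420,240),2.5,"pics/w6c.png")
E
```

```text
t: 8.15
eef_pos: [0.6022, -0.1147, 0.3986]
ee_rot: [-3.141, 0.007, -3.067]
force: [0.2, 0.8, -0.2]
width: 0.0421
[ 0.16849768  0.08674319 -0.25938213] [ 0.07021224 -0.13182667  0.00366853] [ 1.30266140e-01  2.61195522e-01 -1.46320630e-01  1.32530647e-05
 -1.16003920e+00 -1.62680291e+00]
```

View pics/w6c.png

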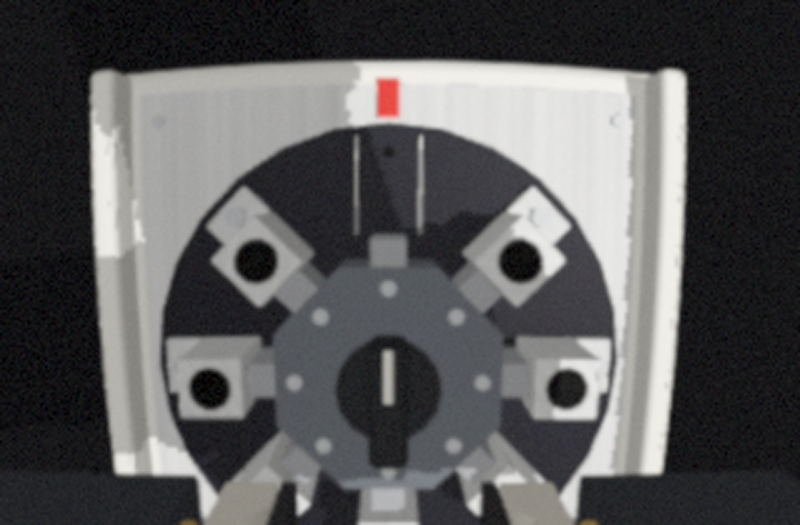

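The bare station is seated at the front: red mark at crop (388,98) lines up with the white lines (356/421). I'll fit the final seat pose.

Run:
```python
from h import *
from scipy.optimize import least_squares
p=arm.camera_params("wrist")
c=lambda q:((q[0]+.5)/2.5-.5+100,(q[1]+.5)/2.5-.5+30)
W=np.array([c(q) for q in [(256,261),(520,261),(210,388),(566,388)]])
def wells(x,y,ph):
    a=ph+np.array([-1,1,-2,2])*np.pi/4
    P=np.c_[x+.069*np.cos(a),y+.069*np.sin(a),np.full(4,.106)]
    return P
def res(v):
    P=proj("wrist",wells(*v),p); d=np.linalg.norm(P[:,None]-W[None],axis=2); return (P[d.argmin(0)]-W).ravel()
r=least_squares(res,[.602,-.1145,-3.067]);print(r.x,np.round(r.fun,1))
x,y,ph=r.x; print("seat",x+.069*np.cos(ph),y+.069*np.sin(ph),"yaw",ph+np.pi)
a=onz("wrist",c((356,185)),.06,p);b=onz("wrist",c((421,185)),.06,p);print("lines mid",(a+b)/2,a-b)
print("pad corner",onz("wrist",c((370,235)),.094,p),onz("wrist",c((407,235)),.094,p))
```

```text
[ 0.60060195 -0.11480262 -3.06658296] [-0.6 -0.4  0.6 -0.4 -1.   0.5  1.   0.5]
seat 0.5317959672346477 -0.11997344066533053 yaw 0.07500969306412397
lines mid [ 0.5244405  -0.12034659  0.06      ] [ 0.00203924 -0.02713339  0.        ]
pad corner [ 0.54450311 -0.12579986  0.094     ] [ 0.54346031 -0.11192968  0.094     ]
```

```bash
python3 -m inch '[[[-0.1,0.2,0,0,0,-0.01],[-0.22,0.45,0,0,0,-0.02],[-0.34,0.7,0,0,0,-0.03],[-0.45,0.94,0,0,0,-0.04],[-0.45,0.94,0,0,0,-0.04]]]' 40
python3 -m inch '[[[-0.1,0.2,0,0,0,-0.01],[-0.22,0.45,-0.1,0,0,-0.02],[-0.34,0.7,-0.2,0,0,-0.03],[-0.42,0.94,-0.3,0,0,-0.04],[-0.42,0.94,-0.3,0,0,-0.04],[-0.42,0.94,-0.3,0,0,-0.04]]]' 40
python3 - <<'E'
from h import *
p=arm.camera_params("wrist");im=arm.grab_frame("wrist");cv2.imwrite("pics/w7.png",im)
s=arm.get_state();print(s["force"],s["moment"],s["q"],s["eef_pos"],s["ee_rot"])
E
```

```text
t: 8.82
eef_pos: [0.51, 0.0757, 0.394]
ee_rot: [3.142, -0.001, 3.094]
force: [0.6, -0.4, -0.1]
width: 0.0398
t: 9.57
eef_pos: [0.4277, 0.2609, 0.334]
ee_rot: [-3.14, -0.001, 2.965]
force: [0.3, 0.2, 0.0]
width: 0.0399
[0.96572845 0.08662025 0.31296067] [ 0.00859989 -0.17269731  0.00656265] [ 9.39908333e-01  1.32777203e-01 -4.64539463e-01  3.30494248e-05
 -9.74255937e-01 -2.68834463e+00] [0.4278832  0.26058964 0.33442845] [-3.14088279e+00 -3.15354236e-04  2.96397114e+00]
```

View pics/w7.png

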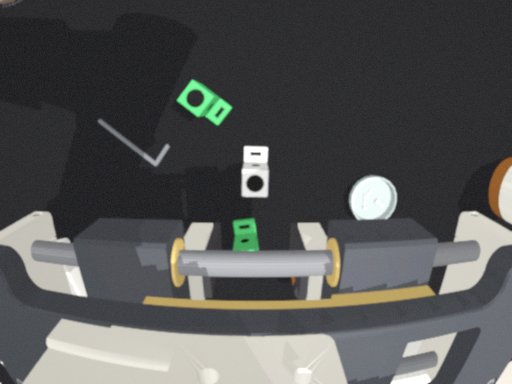

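Wrist view: the aluminium holder is at (255,178), foot up (towards the robot); green look-alikes are at (205,100) and (245,238), the dish at (373,199), and the hex key at (140,145). Crop and fit.

Run:
```python
from h import *
im=cv2.imread("pics/w7.png");crop(im,(225,135,285,210),8,"pics/w7c.png")
g=im.astype(int);m=((g.min(2)>110)).astype(np.uint8)[135:205,230:280]
n,lab,st,ce=cv2.connectedComponentsWithStats(m);print(st,ce)
```

```text
[[   0    0   50   70 2315]
 [  11   10   28   53 1185]] [[24.35507559 34.18660907]
 [24.78312236 35.11223629]]
```

View pics/w7c.png

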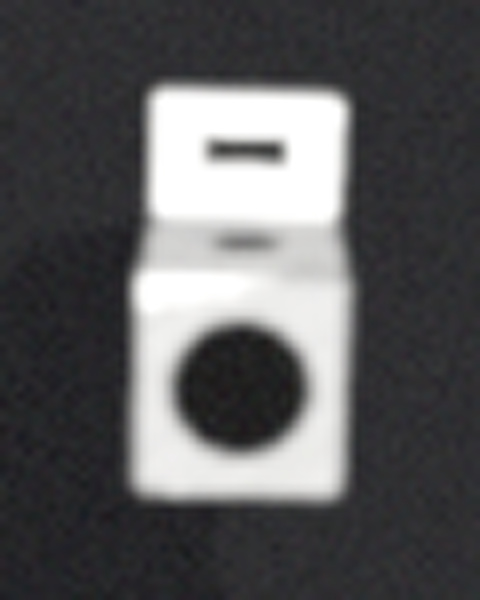

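Run:
```python
from h import *
from scipy.optimize import least_squares
p=arm.camera_params("wrist")
c=lambda q:((q[0]+.5)/8-.5+225,(q[1]+.5)/8-.5+135)
pix=np.array([c(q) for q in [(128,500),(346,503),(354,280),(131,267),(240,388),(146,84),(351,92)]])
# image right = +y? check both signs
L=np.array([(13,-12,46),(13,12,46),(-13,12,46),(-13,-12,46),(0,0,46),(-29,-12,6),(-29,12,6)])/1e3
def M(v,L):
    R=np.array([[np.cos(v[2]),-np.sin(v[2])],[np.sin(v[2]),np.cos(v[2])]]); return np.c_[L[:,:2]@R.T+v[:2],L[:,2]]
for sg in (1,-1):
    r=least_squares(lambda v:(proj("wrist",M(v,L*[1,sg,1]),p)-pix).ravel(),[.4228,.262,-.18]);print(sg,r.x,r.cost,np.round(r.fun.reshape(-1,2),1).tolist())
print(arm.get_state()["ee_rot"][2]-np.pi)
for r in arm.regions_of("screw_dish","wrist")[:1]: print(r["score"],r["box"])
```

```text
1 [ 0.42294114  0.26093612 -0.20916726] 5.475053823980264 [[0.8, -1.3], [-0.9, -0.8], [-0.8, -0.1], [1.0, 0.7], [-0.0, -0.3], [1.2, 1.0], [-1.3, 0.8]]
-1 [ 0.42317391  0.26096018 -0.19991451] 2021.8774348264235 [[26.5, -0.3], [-26.3, -1.3], [-26.9, -0.6], [27.1, 1.7], [0.1, -0.0], [24.1, 1.9], [-24.6, 0.3]]
-0.1776215090867419
0.9 [345.1, 173.0, 397.6, 219.3]
```

```bash
python3 -m inch '[[[-0.012,0.002,-0.15,0,0,-0.004],[-0.0245,0.002,-0.3,0,0,-0.008],[-0.0245,0.002,-0.45,0,0,-0.008],[-0.0245,0.002,-0.58,0,0,-0.008],[-0.0245,0.002,-0.68,0,0,-0.008],[-0.0245,0.002,-0.727,0,0,-0.008],[-0.0245,0.002,-0.727,0,0,-0.008]]]' 40 35
python3 - <<'E'
from h import *
im=arm.grab_frame("wrist");cv2.imwrite("pics/w8.png",im)
s=arm.get_state();print(s["force"],s["eef_pos"],s["ee_rot"])
E
```

```text
t: 10.55
eef_pos: [0.423, 0.2611, 0.1892]
ee_rot: [-3.141, -0.0, 2.938]
force: [-0.2, 0.8, 0.7]
width: 0.04
[0.40634672 0.12330749 0.46516116] [0.42303811 0.26147596 0.1897137 ] [3.14127063e+00 2.80262223e-04 2.93854225e+00]
```

View pics/w8.png

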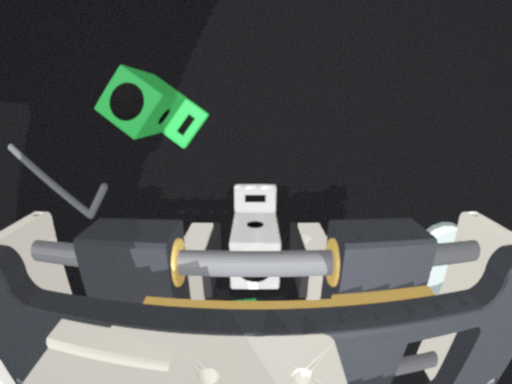

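The fingers straddle the aluminium holder (foot at (255,197)), centred between them at (200,…) and (312,…). Closing, then lifting.

```bash
python3 -m inch '[[[0,0,0,0,0,0],[0,0,0,0,0,0],[0,0,0,0,0,0],[0,0,0,0,0,0],[0,0,0,0,0,0]]]' 15 35
python3 -m inch '[[[0,0,0.05,0,0,0],[0,0,0.2,0,0,0],[0,0,0.4,0,0,0],[0,0,0.6,0,0,0],[0,0,0.8,0,0,0],[0,0,0.8,0,0,0]]]'
python3 - <<'E'
from h import *
im=arm.grab_frame("wrist");cv2.imwrite("pics/w9.png",im)
s=arm.get_state();print(s["force"],s["moment"],s["eef_pos"],s["ee_rot"],s["width"])
E
```

```text
t: 11.22
eef_pos: [0.4227, 0.2619, 0.1899]
ee_rot: [3.141, 0.001, 2.94]
force: [-2.1, -1.2, 7.1]
width: 0.0235
t: 11.98
eef_pos: [0.4231, 0.2623, 0.3531]
ee_rot: [3.136, 0.003, 2.94]
force: [-0.6, 0.3, -0.6]
width: 0.0237
[ 0.2897538  -0.052323   -1.48352477] [-0.03462232 -0.13802409 -0.01463635] [0.42253969 0.261785   0.35101627] [3.13824796e+00 1.33000006e-03 2.93921696e+00] 0.02372742683784679
```

View pics/w9.png

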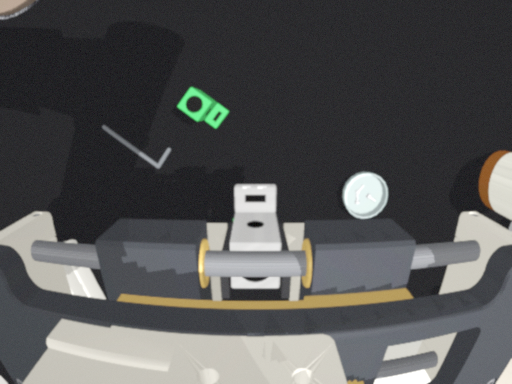

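Lifted: the holder is in hand with the foot at (255,197), exactly as before lifting. I'll check the in-hand pose by projection.

Run:
```python
from h import *
p=arm.camera_params("wrist");s=arm.get_state();im=cv2.imread("pics/w9.png")
yaw=s["ee_rot"][2]-np.pi;b=np.array(s["eef_pos"])-[0,0,.1897]
R=np.array([[np.cos(yaw),-np.sin(yaw)],[np.sin(yaw),np.cos(yaw)]])
L=np.array([(-29,-12,6),(-29,12,6),(-13,-12,6),(-13,12,6),(-13,-12,46),(-13,12,46),(13,-12,46),(13,12,46)])/1e3
X=np.c_[L[:,:2]@R.T+b[:2],L[:,2]+b[2]]
P=proj("wrist",X,p);print(np.round(P,1).tolist())
v=cv2.resize(im[170:300,200:310],None,fx=6,fy=6,interpolation=2)
for q in P: cv2.drawMarker(v,tuple(int(a) for a in ((q-[200,170]+.5)*6)),(0,0,255),0,14,1)
cv2.imwrite("pics/w9c.png",cv2.resize(v,None,fx=.77,fy=.77))
```

```text
[[232.3, 185.9], [274.6, 185.9], [232.9, 212.4], [274.1, 212.4], [227.1, 242.0], [279.5, 242.0], [229.1, 288.8], [277.7, 288.8]]
```

View pics/w9c.png

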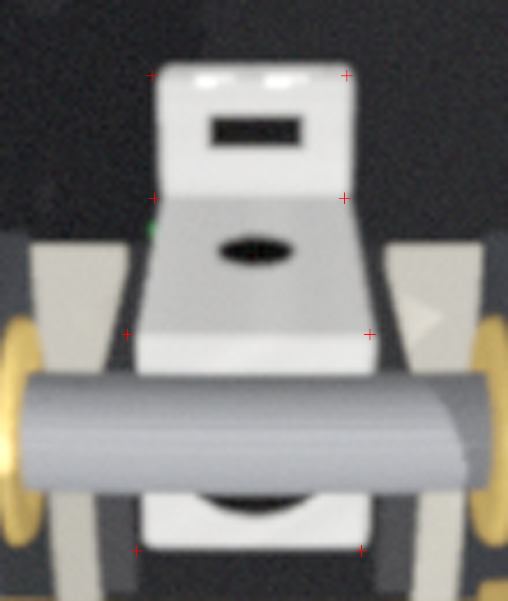

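In-hand model matches (corners within about 1–2 px), so the holder is square with its origin on the tool axis. Carrying it to above a point 8 mm short of the seat.

```bash
python3 -m inch '[[[0.05,-0.15,0,0,0,0.01],[0.1,-0.38,0,0,0,0.02],[0.16,-0.6,0,0,0,0.03],[0.22,-0.82,0,0,0,0.04],[0.25,-0.95,0,0,0,0.044],[0.25,-0.95,0,0,0,0.044]]]'
python3 -m inch '[[[0.05,-0.15,0,0,0,0.01],[0.1,-0.38,0,0,0,0.02],[0.16,-0.6,0,0,0,0.03],[0.22,-0.82,0,0,0,0.04],[0.262,-0.962,0,0,0,0.044],[0.262,-0.962,0,0,0,0.044],[0.262,-0.962,0,0,0,0.044]]]'
python3 - <<'E'
from h import *
im=arm.grab_frame("wrist");cv2.imwrite("pics/w10.png",im)
p=arm.camera_params("wrist")
s=arm.get_state();print(s["force"],s["moment"],s["eef_pos"],s["ee_rot"],s["width"])
crop(im,(130,60,390,300),3,"pics/w10c.png")
E
```

```text
t: 12.78
eef_pos: [0.4723, 0.07, 0.3481]
ee_rot: [-3.14, -0.002, 3.075]
force: [1.4, -0.3, -1.4]
width: 0.0239
t: 13.65
eef_pos: [0.5247, -0.1201, 0.3485]
ee_rot: [3.141, -0.001, -3.068]
force: [-0.7, 0.6, -0.7]
width: 0.0239
[-0.70364138  0.29013193 -0.69208759] [ 0.0987313  -0.15839655  0.01008082] [ 0.52475758 -0.11986115  0.34878575] [ 3.14136800e+00 -9.47940525e-04 -3.06718263e+00] 0.02366775884551486
```

View pics/w10c.png

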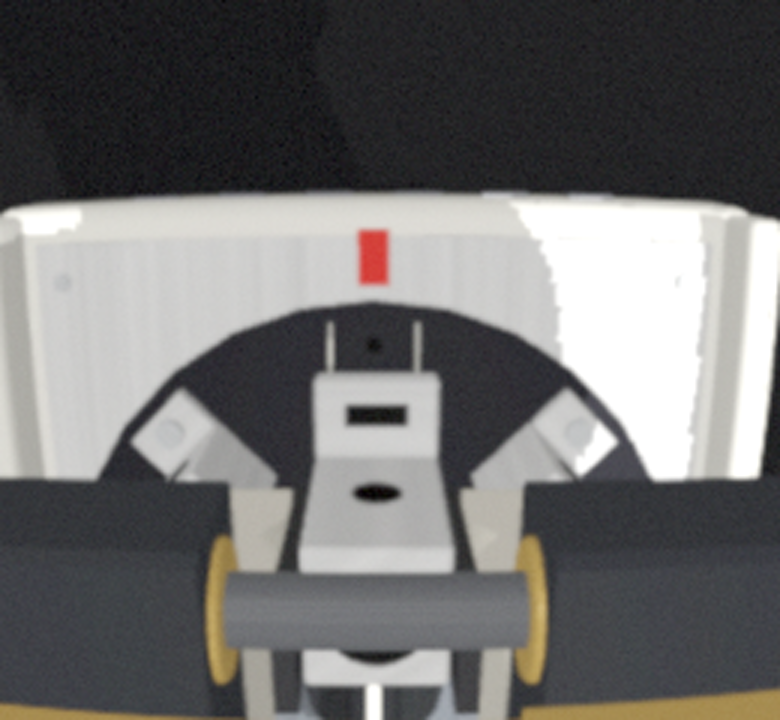

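Slot column 376 against lines' mid 374 and red mark 373: aligned to about 0.5 mm, and nothing is in the way. I'll correct by −0.5 mm in y and descend to about 5 mm above the platter.

```bash
python3 -m inch '[[[0,-0.0025,-0.06,0,0,0],[0,-0.0025,-0.16,0,0,0],[0,-0.0025,-0.26,0,0,0],[0,-0.0025,-0.35,0,0,0],[0,-0.0025,-0.42,0,0,0],[0,-0.0025,-0.46,0,0,0],[0,-0.0025,-0.47,0,0,0],[0,-0.0025,-0.47,0,0,0]]]'
python3 - <<'E'
from h import *
im=arm.grab_frame("wrist");cv2.imwrite("pics/w11.png",im)
s=arm.get_state();print(s["force"],s["moment"],s["eef_pos"],s["ee_rot"],s["width"])
crop(im,(130,60,390,300),3,"pics/w11c.png")
a=arm.grab_frame("side");crop(a,(150,90,290,220),5,"pics/s11.png")
E
```

```text
t: 14.7
eef_pos: [0.5252, -0.1211, 0.2555]
ee_rot: [-3.142, 0.001, -3.067]
force: [0.1, 0.1, -0.3]
width: 0.0239
[ 0.09995071  0.3961751  -1.50546862] [-0.01146475 -0.22269724 -0.03712208] [ 0.52523112 -0.12114396  0.25572205] [-3.14154709e+00  8.61362371e-04 -3.06740664e+00] 0.02396287256051868
```

View pics/w11c.png

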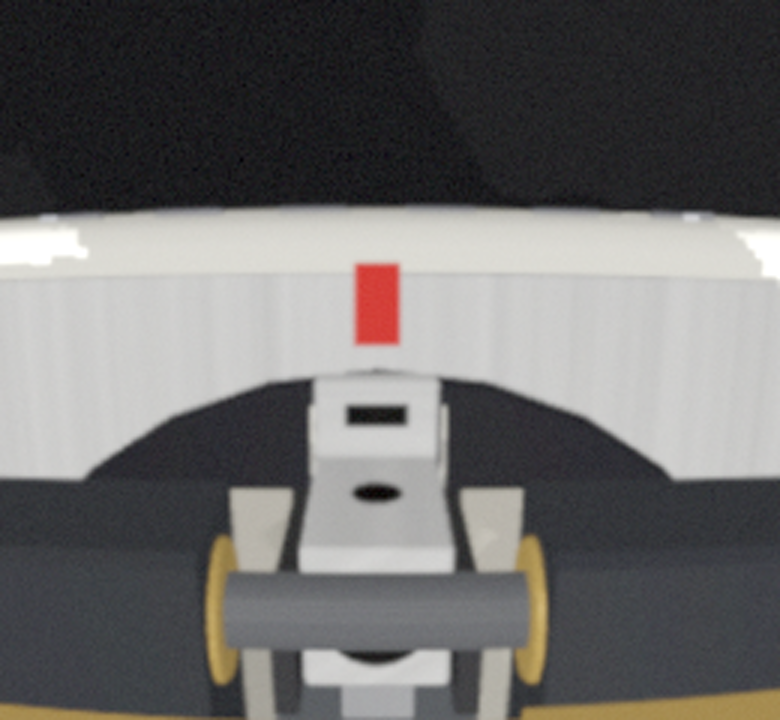

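View pics/s11.png

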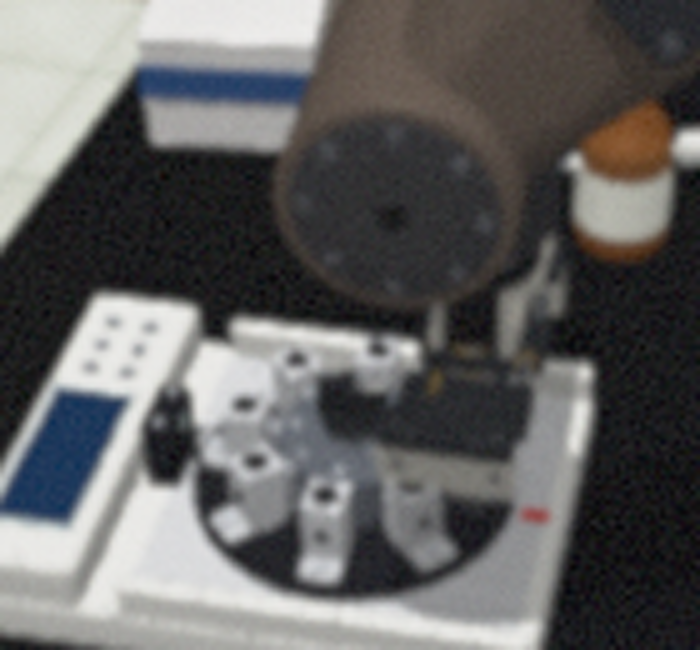

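Centred: white lines at 312/443, slot at 376, red mark at 377, and the stop pad shows behind at (378,700). Now lowering gently to contact.

```bash
python3 -m inch '[[[0,0,-0.006,0,0,0],[0,0,-0.012,0,0,0],[0,0,-0.018,0,0,0],[0,0,-0.022,0,0,0],[0,0,-0.022,0,0,0]]]'
python3 -m inch '[[[0,0,-0.003,0,0,0],[0,0,-0.006,0,0,0],[0,0,-0.006,0,0,0]]]'
python3 -c "
from h import *
s=arm.get_state();print(s['force'],s['moment'],s['eef_pos'])"
```

```text
t: 15.42
eef_pos: [0.525, -0.1212, 0.2508]
ee_rot: [-3.142, -0.0, -3.068]
force: [-0.3, -0.1, -0.3]
width: 0.0237
t: 15.8
eef_pos: [0.525, -0.1212, 0.2499]
ee_rot: [-3.141, 0.0, -3.067]
force: [-1.6, 0.3, 3.4]
width: 0.0237
[-1.60008777  0.27059617  3.42495711] [ 0.1154003   0.27887534 -0.04249353] [ 0.52502449 -0.12120064  0.24990818]
```

Contact on the platter (Fz about +4 N over bias, base at about 60 mm). Now sliding back towards the pad.

```bash
python3 -m inch '[[[0.004,0.0003,0,0,0,0],[0.009,0.0007,0,0,0,0],[0.014,0.001,0,0,0,0],[0.019,0.0014,0,0,0,0],[0.024,0.0018,0,0,0,0],[0.028,0.0021,0,0,0,0],[0.028,0.0021,0,0,0,0]]]'
python3 -c "
from h import *
s=arm.get_state();print(s['force'],s['moment'],s['eef_pos'])"
```

```text
t: 16.68
eef_pos: [0.5294, -0.1211, 0.2499]
ee_rot: [-3.141, -0.003, -3.068]
force: [-6.6, 0.2, 9.7]
width: 0.0239
[-6.63264648  0.20279676  9.72749274] [-0.10344158  2.48570372  0.00685489] [ 0.5294052  -0.12113212  0.24991862]
```

```bash
python3 -m inch '[[[0,0,0.002,0,0,0],[0,0,0.003,0,0,0],[0,0,0.003,0,0,0]]]'
python3 - <<'E'
from h import *
im=arm.grab_frame("wrist");cv2.imwrite("pics/w12.png",im)
s=arm.get_state();print(s["force"],s["moment"],s["eef_pos"],s["ee_rot"],s["width"])
crop(im,(205,170,305,310),5.5,"pics/w12c.png")
E
```

```text
t: 17.05
eef_pos: [0.5307, -0.1207, 0.2501]
ee_rot: [3.142, 0.0, -3.068]
force: [-0.2, 0.4, -1.2]
width: 0.0241
[-0.09564819  0.32217045 -0.91857286] [ 0.02402062 -0.17950946  0.03659073] [ 0.53069851 -0.12070295  0.25012398] [ 3.14155041e+00 -1.40389478e-05 -3.06751009e+00] 0.023709278150542423
```

View pics/w12c.png

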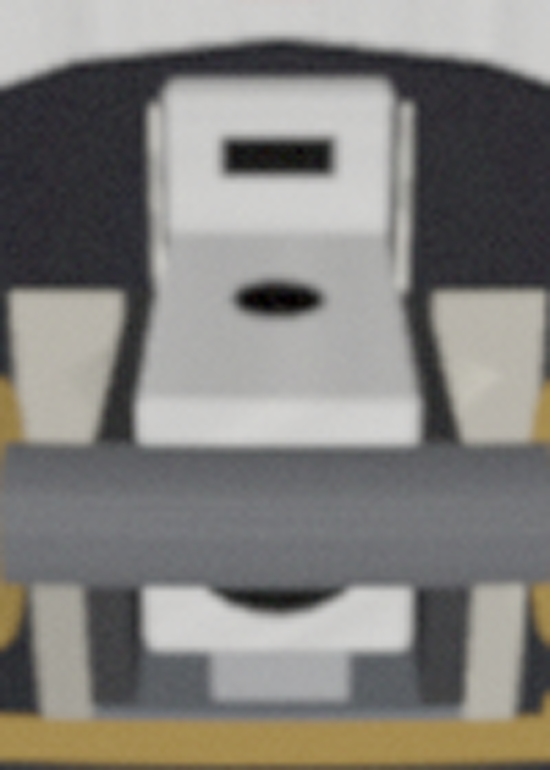

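The jump was only platter friction. With the holder eased up it's free: pad visible behind at crop (280,675) and still a small gap. Foot is centred between the lines (152/408). I'll advance to the pad first.

```bash
python3 -m inch '[[[0.003,0.0002,0,0,0,0],[0.006,0.0004,0,0,0,0],[0.006,0.0004,0,0,0,0]]]'
python3 -m inch '[[[0.002,0.0002,0,0,0,0],[0.004,0.0003,0,0,0,0],[0.004,0.0003,0,0,0,0]]]'
```

```text
t: 17.48
eef_pos: [0.5319, -0.1206, 0.2502]
ee_rot: [3.142, -0.0, -3.068]
force: [-0.6, 0.3, -0.1]
width: 0.0238
t: 17.85
eef_pos: [0.5326, -0.1206, 0.2503]
ee_rot: [3.142, 0.0, -3.068]
force: [-0.4, -0.1, -0.9]
width: 0.0236
```

```bash
python3 -m inch '[[[0,0,-0.001,0,0,0],[0,0,-0.001,0,0,0],[0,0,-0.001,0,0,0]]]'
python3 -m inch '[[[0.002,0.0002,0,0,0,0],[0.004,0.0003,0,0,0,0],[0.004,0.0003,0,0,0,0],[0.004,0.0003,0,0,0,0]]]'
```

```text
t: 18.23
eef_pos: [0.5326, -0.1206, 0.2501]
ee_rot: [3.142, -0.0, -3.068]
force: [0.1, 0.2, -0.3]
width: 0.024
t: 18.73
eef_pos: [0.5334, -0.1206, 0.25]
ee_rot: [3.142, -0.0, -3.068]
force: [-0.1, -0.2, -0.4]
width: 0.0234
```

```bash
python3 -m inch '[[[0.002,0.0002,0,0,0,0],[0.004,0.0003,0,0,0,0],[0.004,0.0003,0,0,0,0],[0.004,0.0003,0,0,0,0]]]'
python3 -m inch '[[[0.002,0.0002,0,0,0,0],[0.004,0.0003,0,0,0,0],[0.004,0.0003,0,0,0,0],[0.004,0.0003,0,0,0,0]]]'
```

```text
t: 19.23
eef_pos: [0.5339, -0.1205, 0.25]
ee_rot: [3.142, -0.001, -3.068]
force: [-2.9, -0.4, 0.2]
width: 0.0236
t: 19.73
eef_pos: [0.5341, -0.1206, 0.2499]
ee_rot: [3.142, -0.002, -3.068]
force: [-5.9, 0.0, 4.1]
width: 0.0238
```

Pad contact at x ≈ 0.5339 (force rises and position stalls). Increasing the push in small steps, with a tiny pitch trim to stay square.

```bash
python3 -m inch '[[[0,0,0.0003,0,-0.0004,0],[0.001,0.0001,0.0005,0,-0.0008,0],[0.001,0.0001,0.0005,0,-0.001,0],[0.001,0.0001,0.0005,0,-0.001,0]]]'
python3 -c "
from h import *
for i in range(4):
  s=arm.get_state();print(np.round(s['force'],2),np.round(s['moment'],2),np.round(s['eef_pos'],4),np.round(s['ee_rot'],4)); arm.grab_frame('wrist')"
```

```text
t: 20.23
eef_pos: [0.5339, -0.1206, 0.2499]
ee_rot: [-3.141, -0.0, -3.068]
force: [-8.1, 1.0, 5.8]
width: 0.0236
[-8.14  0.96  5.85] [ 0.25  2.69 -0.  ] [ 0.5339 -0.1206  0.2499] [-3.1414e+00 -2.0000e-04 -3.0679e+00]
[-7.84  1.33  4.86] [0.32 2.68 0.05] [ 0.5339 -0.1206  0.2499] [-3.1415e+00 -2.0000e-04 -3.0680e+00]
[-8.73  0.01  5.97] [ 0.26  2.66 -0.01] [ 0.5339 -0.1206  0.2499] [-3.1415e+00 -2.0000e-04 -3.0679e+00]
[-8.28  0.3   4.51] [0.31 2.72 0.01] [ 0.5339 -0.1206  0.2499] [-3.1414e+00 -3.0000e-04 -3.0679e+00]
```

```bash
python3 -m inch '[[[0,0,0.0006,0,0,0],[0.001,0.0001,0.0012,0,-0.0002,0],[0.002,0.0002,0.0014,0,-0.0004,0],[0.002,0.0002,0.0014,0,-0.0004,0]]]'
python3 - <<'E'
from h import *
F=[]
for i in range(3):
  s=arm.get_state();F.append(s["force"]); im=arm.grab_frame('wrist')
print(np.round(np.mean(F,0),2),np.round(s['moment'],2),np.round(s['eef_pos'],4),np.round(s['ee_rot'],4))
cv2.imwrite("pics/w13.png",im);crop(im,(130,160,390,320),3,"pics/w13c.png")
a=arm.grab_frame("side");crop(a,(150,90,290,220),5,"pics/s13.png")
E
```

```text
t: 20.92
eef_pos: [0.5339, -0.1206, 0.2499]
ee_rot: [-3.141, -0.0, -3.068]
force: [-8.7, 0.5, 4.6]
width: 0.0238
[-8.85  0.76  4.74] [0.29 3.08 0.01] [ 0.5339 -0.1206  0.2499] [-3.1414e+00 -2.0000e-04 -3.0681e+00]
```

View pics/w13c.png

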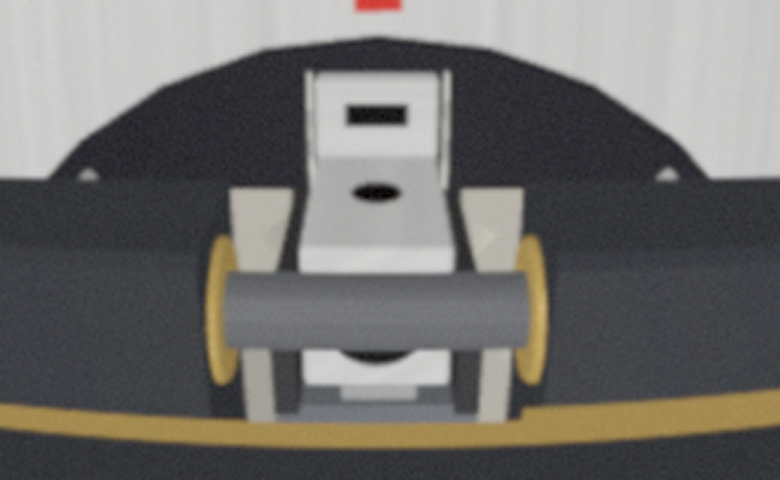

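View pics/s13.png

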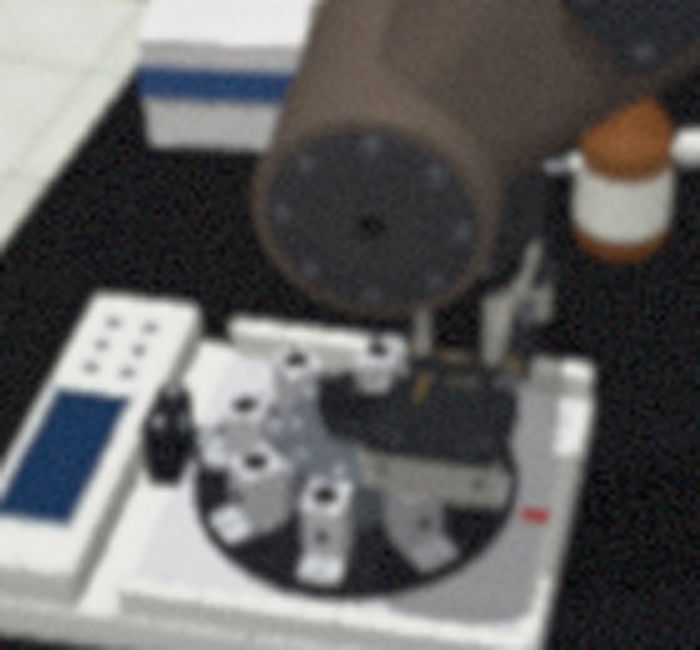

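The wrist view now shows just a sliver of the stop pad at (378,391) behind the holder, as expected for a flush fit (about 4 px by geometry). The foot is centred between the lines (310/445). Trimming the push to about 10 N.

```bash
python3 -m inch '[[[0.001,0.0001,0.0005,0,0,0],[0.003,0.0002,0.001,0,0,0],[0.003,0.0002,0.001,0,0,0],[0.003,0.0002,0.001,0,0,0]]]'
python3 - <<'E'
from h import *
F=[]
for i in range(5):
  s=arm.get_state();F.append(s["force"]); im=arm.grab_frame('wrist')
print(np.round(np.mean(F,0),2),np.round(s['moment'],2),np.round(s['eef_pos'],4),np.round(s['ee_rot'],4))
E
```

```text
t: 21.62
eef_pos: [0.534, -0.1206, 0.2499]
ee_rot: [-3.142, -0.001, -3.068]
force: [-10.1, 0.8, 4.4]
width: 0.0236
[-9.69  0.55  5.03] [0.32 3.5  0.02] [ 0.5341 -0.1206  0.25  ] [-3.1415e+00 -1.2000e-03 -3.0683e+00]
```

```bash
python3 -m inch '[[[0,0,0.001,0,0,0],[0,0,0.002,0,0,0],[0.001,0.0001,0.002,0,0,0],[0.001,0.0001,0.002,0,0,0]]]'
python3 - <<'E'
from h import *
F=[]
for i in range(5):
  s=arm.get_state();F.append(s["force"]); im=arm.grab_frame('wrist')
print(np.round(np.mean(F,0),2),np.round(s['moment'],2),np.round(s['eef_pos'],4),np.round(s['ee_rot'],4))
E
```

```text
t: 22.38
eef_pos: [0.5341, -0.1206, 0.25]
ee_rot: [3.142, -0.002, -3.069]
force: [-9.6, 0.3, 2.2]
width: 0.0237
[-9.74  0.4   2.12] [0.15 3.2  0.06] [ 0.5341 -0.1206  0.25  ] [ 3.1415e+00 -1.7000e-03 -3.0685e+00]
```

```bash
python3 -m inch '[[[0.001,0.0001,0,0,0,0],[0.0015,0.0001,0,0,0,0],[0.0015,0.0001,0,0,0,0],[0.0015,0.0001,0,0,0,0]]]'
python3 - <<'E'
from h import *
F=[]
for i in range(6):
  s=arm.get_state();F.append(s["force"]); im=arm.grab_frame('wrist')
print(np.round(np.mean(F,0),2),np.round(np.std(F,0),2),np.round(s['eef_pos'],4),np.round(s['ee_rot'],4),s["width"],s["t"])
cv2.imwrite("pics/w14.png",im)
cv2.imwrite("pics/side14.png",arm.grab_frame("side"))
crop(im,(130,100,390,320),3,"pics/w14c.png")
E
```

```text
t: 23.12
eef_pos: [0.5342, -0.1206, 0.25]
ee_rot: [3.142, -0.002, -3.069]
force: [-10.6, 1.0, 3.8]
width: 0.0239
[-10.35   0.33   3.37] [0.41 0.46 0.57] [ 0.5342 -0.1206  0.25  ] [ 3.1416e+00 -2.2000e-03 -3.0685e+00] 0.023609395313848376 23.375
```

View pics/w14c.png

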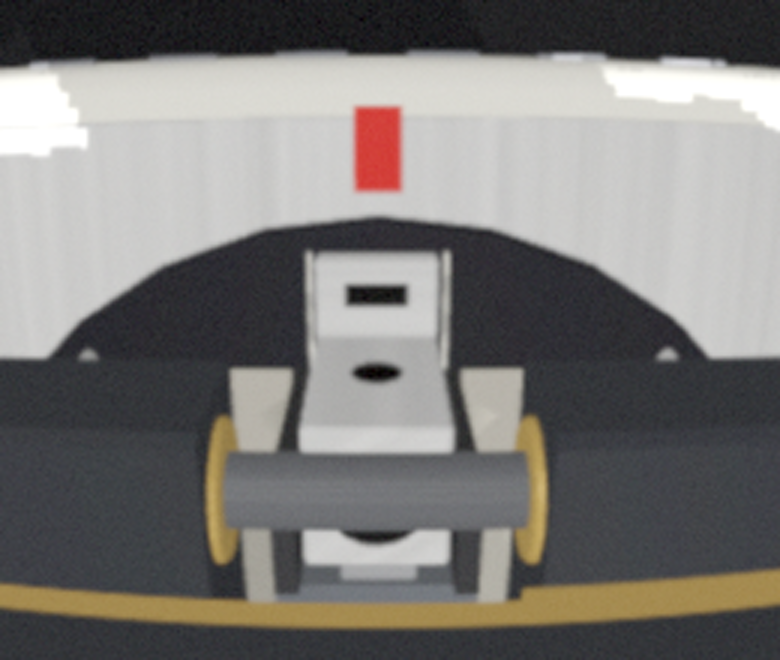

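View pics/side14.png

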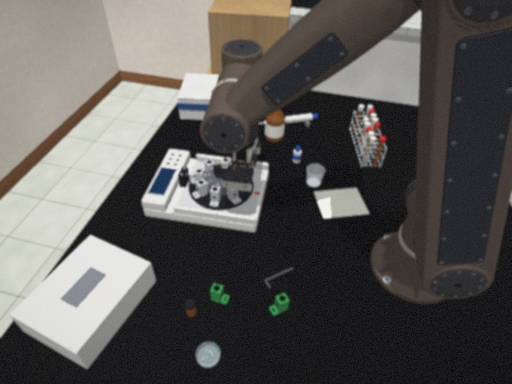

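The foot (315–440) sits midway between the white lines (309/446) and under the red mark (378), with the pad sliver visible. The push is steady at about 10.3 N, and the other bench items are where they were in the side view. Handing in.

```bash
python3 -c "
from h import *
print(arm.job_done()); s=arm.get_state(); print(s['t'],np.round(s['force'],1),s['width'])"
```

```text
the job is handed in; nothing more can be done
None
the job is handed in; nothing more can be done
```

The cell holder is on the bare station and the arm is still pressing it against its stop pad at about 10 N. I handed the job in after about 23.5 s.

- **Carousel:** I turned it by the knob, two clicks clockwise, until the bare station sat at the front by the red mark. I then let go so the detent could settle, and the picture showed the station lined up with the mark.
- **Holder:** I picked up the loose aluminium holder, not the green look-alikes. I stood it on the station foot outwards and slid it back to the pad.

**Last checks**
- **Push:** the measured force was 10.35 ± 0.4 N against the pad, with about 3–4 N down on the platter.
- **Position:** the foot is centred between the white lines to within 1 pixel. The sliver of pad still showing behind the holder is what a flush fit should give. Tool tilt is about 0.1°.
- **Bench:** the other things look unmoved in the side picture.

**Less certain**
- **Force on the pad:** it may be slightly under 10 N, because platter friction takes part of the measured push.
- **First slide:** it dragged on the platter at about 7 N sideways and 10 N down, so I eased the holder up slightly before going on.
- **Wrist moment:** it read about twice what the force and lever arm suggest. I found no other contact in the pictures, so I left it.
- **After hand-in:** no readings are available once the job is in.

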